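# Sort the parts salvaged from an amplifier

### The job

Sort the five parts salvaged from the amplifier into the trays: the two good green capacitors (flat silver tops) into the blue tray, one in each bay; the burst capacitor (bulged brown top) into the red tray; the transformer into the yellow tray; and the heat sink into the white tray. Set each part upright, the way up it stands now, flat on the tray's floor, and do not knock over the glue bottle that stands among them.

Things in the scene. Friction and masses are not known exactly. Their poses are not given: they have to be found in the camera images.
- cap_a_center (a point): Good capacitor: upright green cylinder, diameter 35, 52 high plus a thin flat silver top disc (55 in all). Loose, about 70 g. This point lies on its axis, 26 above its underside; z is up along the cylinder. Looks the same as the other good one. Sizes in mm.
- cap_b_center (a point): Good capacitor: upright green cylinder, diameter 35, 52 high plus a thin flat silver top disc (55 in all). Loose, about 70 g. This point lies on its axis, 26 above its underside; z is up along the cylinder. Looks the same as the other good one. Sizes in mm.
- cap_bad_center (a point): Burst capacitor: green cylinder like the good ones (diameter 35, green body 52 high) but with a dark brown bulged top (57 high in all) and a scorched brown band below it. Loose, about 70 g. This point lies on its axis, 26 above its underside; z is up along the cylinder. Sizes in mm.
- trafo_center (a point): Small transformer: dark iron block 50 (x) by 30 (y) by 44 high, a copper winding 34 (x) by 42 (y) by 30 high bulging from both its y faces at mid-height (7 to 37 above the underside), a yellow stripe on top. Can be gripped across the winding (42, closing along y). Loose, about 350 g. This point is its centre, 22 above the underside; z up. Sizes in mm.
- heatsink_center (a point): Aluminium heat sink: 60 (x) by 40 (y) by 40 high, six upright fins that run along x. Can be gripped across the outer fins (40, closing along y); taken as a solid block. Loose, about 120 g. This point is its centre, 20 above the underside; z up. Sizes in mm.
- tray_blue: Blue tray, 92 (x) by 152 (y) outside, parted by a 4 thick wall (as low as the rim) across its middle into two bays, each 84 (x) by 70 (y) inside, with centres at y = +37 and y = -37 of the tray. It does not move. Floor 4 thick, walls 4 thick and low: their top is 16 above the bench. Origin: centre of the underside, on the bench; z up. Sizes in mm.
- tray_yellow: Yellow tray, one bay, 92 (x) by 112 (y) outside, 84 by 104 inside. It does not move. Floor 4 thick, walls 4 thick and low: their top is 16 above the bench. Origin: centre of the underside, on the bench; z up. Sizes in mm.
- tray_white: White tray, one bay, 92 (x) by 112 (y) outside, 84 by 104 inside. It does not move. Floor 4 thick, walls 4 thick and low: their top is 16 above the bench. Origin: centre of the underside, on the bench; z up. Sizes in mm.
- tray_red: Red tray, one bay, 92 (x) by 112 (y) outside, 84 by 104 inside. It does not move. Floor 4 thick, walls 4 thick and low: their top is 16 above the bench. Origin: centre of the underside, on the bench; z up. Sizes in mm.
- glue_center (a point): Glue bottle, not to be sorted: orange-red cylinder, diameter 34, 50 high, with a yellow nozzle on top, 75 high in all, standing among the parts. Loose, about 90 g. This point lies on its axis, 37.5 above its underside; z up. Sizes in mm.

How it is judged:
By the outcome, as a careful person would: the job done as asked, in the order asked, and still so for the second after the job is handed in, with the robot touching nothing.
It also fails if it takes over 120 s, if anything falls off the work surface, if the arm or the gripper's body presses on something with over 40 N, if the wrist force passes 120 N, or if a joint passes its speed limit or range.

### The arm

A 6-joint arm with a two-finger parallel gripper is mounted at the origin on the work surface. World frame = base frame: x ahead of the robot, y to its left, z up, the work surface at z = 0. Lengths are in m, angles in rad, forces in N, time in s.
With the tool pointing down it reaches from about 0.275 to 0.775 m from the base axis. Payload 14.6 kg.
Tool frame: the origin (TCP) lies at the very end of the fingers, on their centre line; the grasp point (between the pads) lies behind it (robot.grasp_offset is the z of the grasp point in the tool frame, in m); z points along the fingers, y is the line along which they close (so a half turn about z gives the same grasp; the last joint's range is limited). The gripper opens to 85 mm and grips with 20 to 120 N. Pads are 22 mm wide; open, the fingers measure 114 mm over their backs; the gripper's body (76 mm by 85 mm) begins 54 mm behind the grasp point. The pads swing forward as they close: fully open they stand 13 mm farther back than shut.
Start: joints at [-1.425, 0.263, -0.048, 1.259, 0, 1.415], TCP at [0.156, -0.501, 0.231] pointing down, gripper open.
Joint ranges: [-2.65, 2.65], [-0.89, 1.7], [-1.18, 1.37], [-2.13, 2.11], [-1.35, 1.29], [-3.14, 3.14]. Speed limits (rad/s): [1.89, 1.89, 2.57, 2.79, 3.14, 3.14].

### API

Orientations are given as a unit quaternion [w, x, y, z].
In Python, from rig import robot, cams, models gives the robot as it stands. Calls block until the motion is done:
- robot.move_pose(position, orientation): joint-space move of the TCP to a pose.
- robot.line_to(position, frame=None, speed=0.15, stop_force=None): straight line of the TCP; frame=None keeps the orientation; speed is the mean speed in m/s. With stop_force (N) it stops when the force on the tool has changed by that much, and returns True; else False.
- robot.move_joints(angles): joint-space move.
- robot.ungrasp() and robot.close(grip_force=None): open the fingers fully, or close them until they stop; grip_force is the grip in N (None keeps the last).
- robot.hold(seconds).
- robot.inverse_kinematics(position, orientation): joint angles nearest the present ones, or None.
- robot.observe(): the state.
- cams.get_image(name): name is "side" or "top" or "wrist"; returns (picture, depth): 420x560x3 uint8, red, green, blue; 420x560 float32, m along the optical axis (not along the pixel's ray), 0 where there is no reading.
- cams.calibration(name): a dict with "camera_matrix" (3x3 intrinsics, pixels), "dist_coeffs" ([k1, k2, p1, p2, k3] as OpenCV has them; the pictures are not rectified), "extrinsics" (4x4, takes a point from camera to world coordinates). Camera axes: x right, y up, looking along -z (the intrinsics and any distortion apply to the point x, -y, -z); pixel columns grow to the right and rows downward; lengths in m; the calibration is good to about 2 mm. A picture is of the moment at which its call begins: read the wrist's pose just before it. calibration takes no time and is no camera call; for the wrist camera it gives the pose at the moment of the call.
A pose or a line that the arm cannot do raises robot.Unreachable and nothing moves.
- robot.finish_job(): hands the job in; it is judged then, once.
Trained networks look in the newest picture that a camera, given by its name, has taken for a name from the list of things; names that differ only in an ending like _2 or _b are one class to them, and where a whole thing is asked for, a point or a joint stands for the part that bears it (a point fixed in the world has none). Each returns a list of dicts, best first, with "p" (0 to 1); they miss things now and then, are a little off and sometimes report something else, mostly with a low value. They report only what shows in the picture. A call takes as long as a camera call.
- models.boxes_of(camera, name): "point" ([row, column] in pixels, amid what is visible of it).
- models.masks_of(camera, name): "region" (420x560 bool, what is visible of it) and "point" ([row, column] in pixels, amid what is visible of it).
- models.spot_point(camera, name): "point" ([row, column] in pixels: a listed point, or the origin of a listed thing).
The state is a dict: "time": time; "q": joint angles; "joint_vel": joint speeds; "tau": joint torques, N m; "tcp_pos": TCP position; "eef_rot": TCP orientation; "ft_force": force on the tool from outside, world axes, zero at the start; "torque": the same for the moment, N m; "finger_gap": finger opening in m; "gripper_force": force on a finger pad.
Only numpy, scipy, OpenCV 4.12 (cv2) and the standard library are available. Lean on these libraries where they do the work, as an engineer would, in place of code of your own. Each camera call takes 0.05 s, during which the arm holds its last target. There are 200 camera calls.

## Working session

There is one attempt and no reset: what is moved stays moved. The work goes in short steps, each a Python script; the robot and the scene stay as the last script left them, time stands still between calls to the robot, and variables do not carry over. Pictures are saved under pics/ and viewed, at most 14 in all, crops included, and the job is handed in when it is done.

```bash
mkdir -p pics; ls
cat > h.py <<'E'
import numpy as np, cv2
from rig import robot, cams, models
def snap(n,f):
    p,d=cams.get_image(n); cv2.imwrite(f'pics/{f}.png',p[:,:,::-1]); return p,d
def rays(cal,px):  # px Nx2 (col,row) -> camera rays (x,y,-1)
    u=cv2.undistortPoints(np.array(px,float).reshape(-1,1,2),np.array(cal['camera_matrix'],float),np.array(cal['dist_coeffs'],float))[:,0]
    return np.c_[u[:,0],-u[:,1],-np.ones(len(u))]
def cloud(n,d,cal,mask=None):
    m=(d>0) if mask is None else (mask&(d>0))
    r,c=np.nonzero(m); P=rays(cal,np.c_[c,r])*d[r,c][:,None]; E=np.array(cal['extrinsics'])
    return P@E[:3,:3].T+E[:3,3]
def plane(cal,pt,z):
    E=np.array(cal['extrinsics']); w=E[:3,:3]@rays(cal,[[pt[1],pt[0]]])[0]
    return E[:3,3]+w*(z-E[2,3])/w[2]
E
python3 - <<'E'
from h import *
p,d=snap('top','top0'); cal=cams.calibration('top')
print(robot.grasp_offset, np.array(cal['extrinsics'])[:3,3].round(3))
for n in ['cap_a_center','cap_bad_center','trafo_center','heatsink_center','glue_center','tray_blue','tray_yellow','tray_white','tray_red']:
    for m in models.masks_of('top',n)[:4]:
        if m['p']<.3: continue
        P=cloud('top',d,cal,m['region']); zt=np.percentile(P[:,2],95)
        T=P[P[:,2]>zt-.006][:,:2].astype(np.float32)
        rc=cv2.minAreaRect(T*1000)
        print(n,round(m['p'],2),np.round(m['point']),'n',len(P),'zt',zt.round(4),'rect',np.round(rc[0],1),np.round(rc[1],1),round(rc[2],1))
p,d=snap('side','side0')
E
```

```text
pics
-0.0187 [ 0.404 -0.016  0.957]
cap_a_center 0.74 [253. 286.] n 197 zt 0.0571 rect [434.7 -31. ] [30.6 32.8] 89.0
cap_a_center 0.61 [197. 132.] n 1966 zt 0.0165 rect [571.  324.1] [ 94.1 112.8] 5.7
cap_bad_center 0.55 [261. 346.] n 232 zt 0.0582 rect [ 419.6 -168.9] [30.2 29.9] 70.4
trafo_center 0.83 [267. 407.] n 468 zt 0.0468 rect [ 389.1 -312.1] [50.5 31.6] 24.4
heatsink_center 0.77 [284. 127.] n 671 zt 0.0413 rect [373.7 317.4] [61.2 41.3] 13.1
glue_center 0.59 [254. 180.] n 243 zt 0.0724 rect [437.6 204.2] [10.2 10.8] 42.1
tray_blue 0.58 [176. 310.] n 2611 zt 0.0169 rect [610.4 -94.3] [151.7  92.1] 89.3
tray_yellow 0.89 [173. 222.] n 1948 zt 0.0167 rect [623.  109.8] [111.1  93.2] 84.0
tray_white 0.93 [199. 131.] n 1903 zt 0.0165 rect [571.  324.1] [ 94.1 112.8] 5.7
tray_red 0.86 [194. 398.] n 1958 zt 0.017 rect [ 570.8 -301.4] [113.5  93.6] 89.1
```

View pics/top0.png

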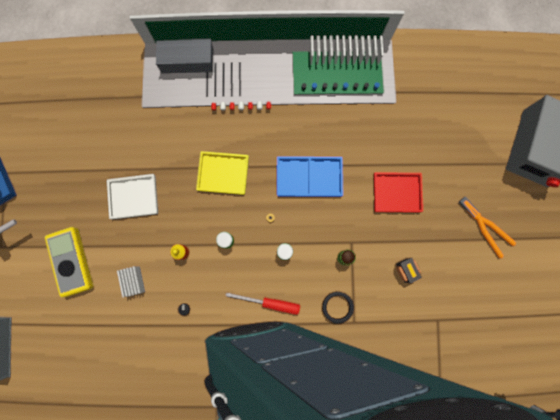

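View pics/side0.png

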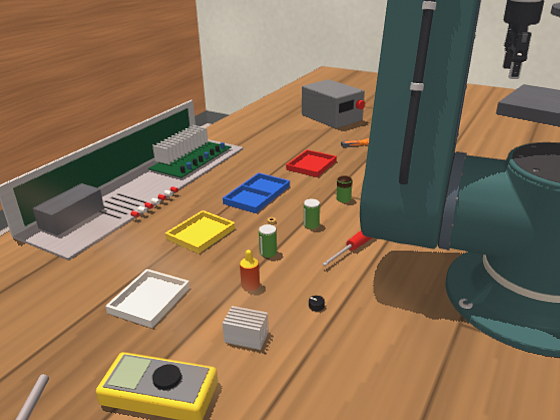

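The top view shows the good caps at (row 253, col 286) and (240, 225), the burst one at (257, 346), the transformer at (270, 408), the heat sink at (282, 130) and the glue at (252, 179). The trays match the network results. The one wrong hit is the second "cap_a", which is really the white tray. Next I'll take a close look from above the two good caps.

```bash
cat >> h.py <<'E'
from scipy.spatial.transform import Rotation as R
def down(phi):
    c,s=np.cos(phi),np.sin(phi)
    q=R.from_matrix(np.array([[-s,c,0],[c,s,0],[0,0,-1]])).as_quat()
    return [q[3],q[0],q[1],q[2]]
def quat(pos,phi):
    best=None
    for f in (phi,phi+np.pi):
        q=robot.inverse_kinematics(pos,down(f))
        if q is not None and (best is None or abs(q[5])<best[0]): best=(abs(q[5]),f)
    return down(best[1])
def go(x,y,z,phi): robot.move_pose([x,y,z],quat([x,y,z],phi))
def wristcloud(f=None):
    cal=cams.calibration('wrist'); p,d=cams.get_image('wrist')
    if f: cv2.imwrite(f'pics/{f}.png',p[:,:,::-1])
    return cloud('wrist',d,cal),p[d>0],p
def near(P,x,y,r=.04,zmin=.03):
    Q=P[(np.hypot(P[:,0]-x,P[:,1]-y)<r)&(P[:,2]>zmin)]
    zt=np.percentile(Q[:,2],95); T=Q[Q[:,2]>zt-.006][:,:2]
    rc=cv2.minAreaRect((T*1000).astype(np.float32))
    print('near',np.round([x,y],3),len(T),'zt',zt.round(4),np.round(rc[0],1),np.round(rc[1],1),round(rc[2],1)); return rc
E
python3 - <<'E'
from h import *
go(.40,.03,.28,0)
P,_,_=wristcloud('w1')
for a in [(.435,-.031),(.46,.10),(.437,.204),(.42,-.169)]:
    try: near(P,*a)
    except Exception as e: print(a,e)
s=robot.observe(); print(s['time'],s['q'],s['tcp_pos'],P.min(0),P.max(0))
p,d=cams.get_image('top'); near(cloud('top',d,cams.calibration('top')),.46,.10)
E
```

```text
near [ 0.435 -0.031] 775 zt 0.0558 [435.5 -29.6] [33.8 32.8] 34.3
near [0.46 0.1 ] 986 zt 0.0561 [464.1 102.2] [33.3 33. ] 0.8
near [0.437 0.204] 115 zt 0.0516 [439.1 191.4] [22.2  5.4] 0.2
near [ 0.42  -0.169] 557 zt 0.0568 [ 421. -168.] [34.  34.2] 6.4
2.7083 [-1.30306575e-01  3.71855972e-02 -1.95723691e-01  1.33804916e+00
 -7.22424369e-05  1.44180182e+00] [0.40018613 0.02942944 0.27989889] [-0.04014654 -0.36769614 -0.00373872] [0.79724259 0.21981042 0.36808848]
near [0.46 0.1 ] 420 zt 0.7575 [432.4  74.1] [12.7 17.2] 77.7
```

View pics/w1.png

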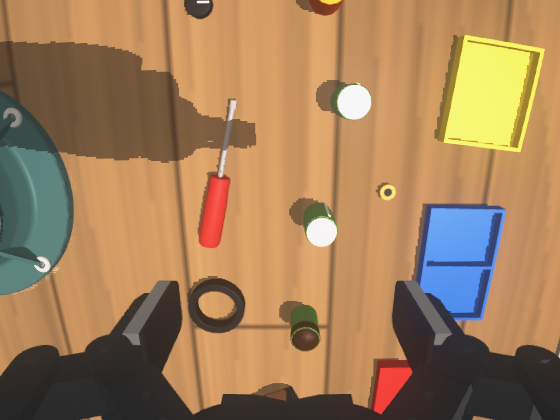

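The wrist view confirms good caps at (row 100, col 352) and (230, 320), with the burst one at (335, 305). The way is clear, so I'll pick and place the first cap.

```bash
cat >> h.py <<'E'
def pick(x,y,z,phi,F=40,up=.17):
    go(x,y,up,phi); robot.line_to([x,y,z+.03],speed=.2); hit=robot.line_to([x,y,z],speed=.08,stop_force=15)
    robot.close(F); s=robot.observe(); print('hit',hit,'gap',round(s['finger_gap'],4),'F',s['gripper_force'],'tcp',np.round(s['tcp_pos'],4))
    robot.line_to([x,y,up],speed=.2); s=robot.observe(); print('lifted gap',round(s['finger_gap'],4),s['gripper_force'],'t',s['time'])
def place(x,y,z,phi,up=.17):
    go(x,y,up,phi); robot.line_to([x,y,z+.02],speed=.2); hit=robot.line_to([x,y,z-.003],speed=.03,stop_force=5)
    s=robot.observe(); print('place hit',hit,np.round(s['tcp_pos'],4),'want z',z)
    robot.ungrasp(); robot.line_to([x,y,up],speed=.2); print('t',robot.observe()['time'])
E
python3 - <<'E'
from h import *
pick(.4355,-.0298,.019,0)
place(.6109,-.0573,.0235,0)
p,d=snap('side','side1')
E
```

```text
hit False gap 0.034 F 39.1001558303833 tcp [ 0.4357 -0.0298  0.0194]
lifted gap 0.0342 39.81913447380066 t 6.0583
place hit True [ 0.6107 -0.0573  0.0234] want z 0.0235
t 9.6667
```

View pics/side1.png

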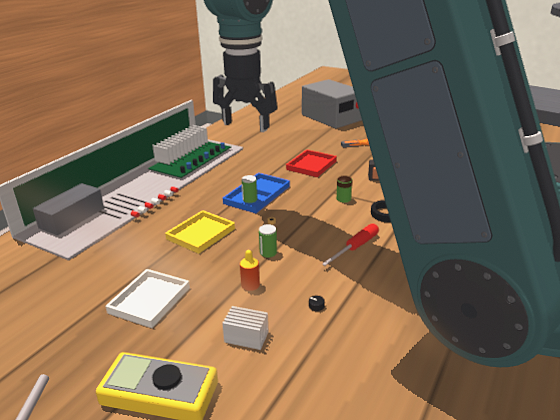

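The cap stands upright in the near bay of the blue tray (row 188, col 250). Next are the other good cap and the burst one, then a look over the transformer.

Run:
```python
from h import *
pick(.4641,.1020,.019,0)
place(.6099,-.1313,.0235,0)
pick(.421,-.168,.019,0)
place(.5708,-.3014,.0235,0)
go(.33,-.30,.25,0)
P,_,_=wristcloud('w2')
near(P,.389,-.312,zmin=.039)
```

```text
hit False gap 0.0338 F 39.185078144073486 tcp [0.4642 0.102  0.0194]
lifted gap 0.0338 39.85600769519806 t 14.8667
place hit True [ 0.6097 -0.1312  0.0234] want z 0.0235
t 20.075
hit False gap 0.0342 F 39.091787338256836 tcp [ 0.4211 -0.1681  0.0194]
lifted gap 0.0341 39.85283374786377 t 23.5833
place hit True [ 0.5706 -0.3013  0.0234] want z 0.0235
t 27.2667
near [ 0.389 -0.312] 2267 zt 0.3308 [ 378.  -289.9] [12.7 36.4] 79.6
```

View pics/w2.png

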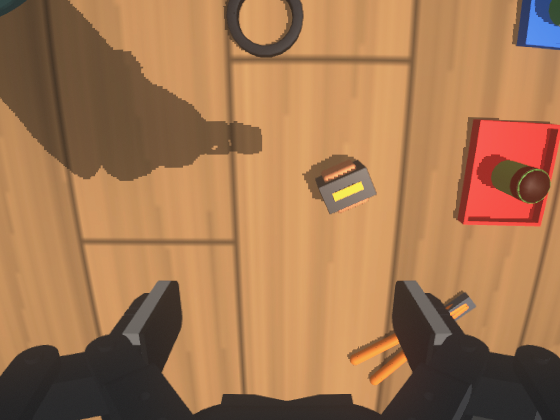

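The burst cap stands in the red tray (row 183, col 525). The transformer, at (190, 345), is turned about +22°, and nothing is near it. The depth fit picked up gripper points, so I'll cap its height and redo it.

```bash
sed -i 's/&(P\[:,2\]>zmin)/\&(P[:,2]>zmin)\&(P[:,2]<.09)/' h.py
python3 - <<'E'
from h import *
P,_,_=wristcloud()
(x,y),(w,h),a=near(P,.389,-.312,zmin=.039)
if w<h: a-=90
x,y=x/1000,y/1000; print('yaw',a)
assert abs(x-.389)<.006 and abs(y+.312)<.006 and abs(a-24)<8
pick(x,y,.010,np.radians(a+90),F=80)
place(.623,.1098,.0145,np.radians(84))
go(.33,.30,.25,0)
P,_,_=wristcloud('w3')
near(P,.374,.317,r=.045,zmin=.036)
E
```

```text
near [ 0.389 -0.312] 1576 zt 0.0452 [ 388.8 -309.9] [50.2 30.5] 25.0
yaw 25.02789878845215
hit False gap 0.0406 F 81.0739266872406 tcp [ 0.3891 -0.3102  0.0107]
lifted gap 0.0404 81.07391953468323 t 32.825
place hit True [0.6227 0.1098 0.0147] want z 0.0145
t 37.4667
near [0.374 0.317] 1403 zt 0.041 [374.6 318.8] [60.5 40.8] 13.3
```

View pics/w3.png

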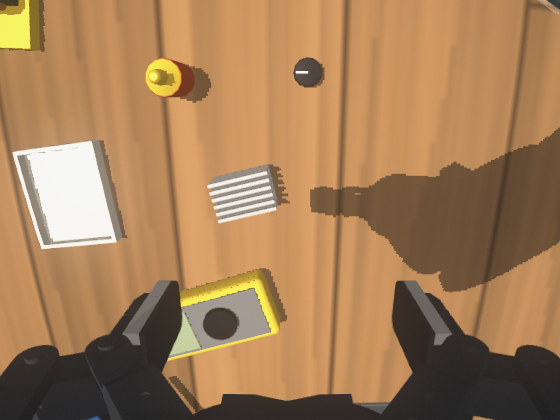

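The heat sink at (row 195, col 243) has about 55 mm to the meter, the glue bottle still stands, and the white tray is empty. Now the heat sink.

Run:
```python
from h import *
pick(.3746,.3188,.013,np.radians(103.3),F=50)
place(.571,.3241,.0175,np.radians(95.7))
go(.33,0,.35,0)
p,d=snap('side','side2'); p,d=snap('top','top2')
P=cloud('top',d,cams.calibration('top'))
for a in [(.6109,-.0573),(.6099,-.1313),(.5708,-.3014),(.623,.1098),(.571,.3241),(.4376,.2042)]:
    try: near(P,*a)
    except Exception as e: print(a,e)
a=cv2.imread('pics/side2.png')[80:400,80:400]; b=cv2.imread('pics/top2.png')[120:320,80:460]
cv2.imwrite('pics/end.png',np.hstack([cv2.resize(a,(380,380)),cv2.resize(b,(420,221)) if 0 else cv2.copyMakeBorder(b,0,180,0,0,0)]))
```

```text
hit False gap 0.0391 F 50.91301739215851 tcp [0.3748 0.3189 0.0134]
lifted gap 0.0394 50.38354575634003 t 42.8083
place hit True [0.5707 0.324  0.0175] want z 0.0175
t 46.5083
near [ 0.611 -0.057] 173 zt 0.0615 [608.4 -58.8] [31.4 31.8] 89.4
near [ 0.61  -0.131] 170 zt 0.0613 [ 607.3 -130.2] [31.3 31.8] 89.0
near [ 0.571 -0.301] 165 zt 0.0622 [ 568.3 -302.8] [34.  31.3] 88.3
near [0.623 0.11 ] 273 zt 0.0501 [621.3 108.7] [28.9 50.6] 83.0
near [0.571 0.324] 290 zt 0.0456 [569.8 322.4] [60.9 41.4] 6.7
near [0.438 0.204] 28 zt 0.0739 [437.6 203.7] [10.3 10.7] 46.9
```

View pics/end.png

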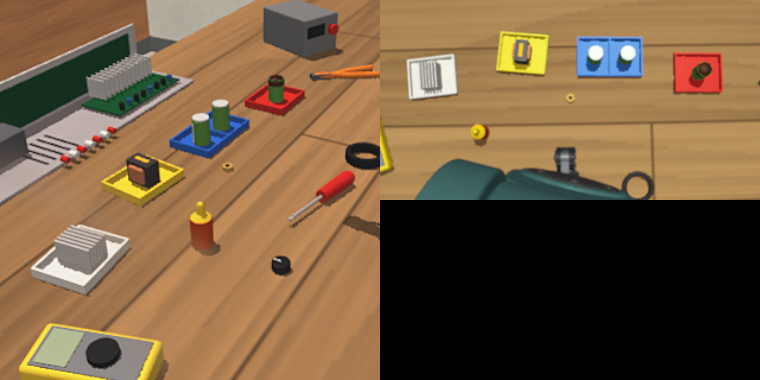

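All five parts stand upright, centred in their trays and at the right height. The glue bottle hasn't moved.

```bash
python3 -c "
from rig import robot
print(robot.finish_job())"
```

```text
the job is handed in; nothing more can be done
None
```

The job is handed in: both good capacitors are in the blue tray, one per bay, the burst one in the red, the transformer in the yellow and the heat sink in the white, all upright, with the glue bottle still standing.

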